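# Clear the tipped vial, then slide the culture dish under the stereo microscope

## Task

First pick the tipped green-capped vial off the freely turning turntable and lay it down flat in the steel tray. Then slide the covered glass dish along the bench, without lifting it, until it is centred on the ringed viewing spot under the microscope lens, and take the gripper away. Do not bump the microscope or disturb the glassware and other things standing about.

Things in the scene. Friction and masses are not known exactly. Their poses are not given: they have to be found in the camera images.
- microscope: White stereo microscope on a side column, fixed, never turned (axes = world's). Origin: the viewing spot on the bench, z = 0, right under the lens, marked by a black disc of 160 mm dia with a thin white ring of 108 mm dia. The lens hangs low over the spot, so the gripper must be tilted back (about 30 to 45 degrees) to push the dish home.
- lens (a point): Centre of the underside of the lens's ring light: 94 mm dia, 114 mm above the spot. Over it the lens barrel, 68 to 92 mm dia, up to 250 above the bench, then the white head, x -50 to +90, y -50 to +50 from the spot, 340 high, with a knob out to y = -72 at 290 high and eyepieces toward +x, out to x = +200, 450 high.
- base_corner (a point): Top corner of the microscope's base slab nearest the robot and the spot (60 mm toward -x, 130 mm toward +y of the spot, 30 mm high). From here the slab runs 240 mm in +x and 200 mm in +y. Its column stands +150 mm in x, +110 mm in y from here: 40 mm dia (64 at the focus block), 450 above the bench; a boom 300 above the bench runs from it to the head.
- dish: Loose covered glass dish, a plain upright disc with blue band and red dot: 100 mm dia, 34 mm high, 120 to 250 g, stands flat on the bench. Origin: centre of its underside, z up. Too wide to grip.
- vial: Tipped vial of amber glass with green hexagonal cap, lying: 62 mm long along its x axis (cap end at +x, from x = +15 to +31; glass body dia 25 from -31 to +15), 26 mm high, 35 g. Origin: on its underside below the middle; at the start x is level and z is up.
- turntable: Foot of the turntable, fixed, dia 120. Origin: on the bench on the turning axis. The aluminium disc above it has dia 200, its top is 42 mm above the bench; it spins freely. The vial lies on the disc near its middle.
- turntable_disc (a joint): Angle of the freely spinning disc, rad, positive anticlockwise from above. Clipped to the disc are three upright amber vials with white caps, dia 26 (holder dia 34, 12 high), tops 98 mm above the bench, on a circle of 80 mm radius at this angle plus 0, 120 and 240 degrees from the world's x axis (the foot is never turned).
- tray: Fixed steel tray, outside 100 (x) x 140 (y) x 26 mm high, walls and floor 4 mm thick. Origin: centre of its underside on the bench.
- flask: Loose bystander: conical glass flask with black rubber stopper, base dia 72, height 134 (mm). Origin: centre of its underside. Leave it alone.
- bottle: Loose bystander: clear reagent bottle with blue cap, dia 68, height 135 (mm). Origin: centre of its underside. Leave it alone.
- beaker: Loose bystander: open clear plastic beaker, dia 68, height 90 (mm). Origin: centre of its underside. Leave it alone.
- tweezers: Loose bystander: steel tweezers with green end lying flat, 120 x 20 x 6 (long axis x) (mm). Origin: centre of its underside. Leave it alone.
- tip_box: Loose bystander: blue box of pipette tips with clear lid, 122 (x) x 87 (y) x 60 high (mm). Origin: centre of its underside. Leave it alone.
- pen_jar: Loose bystander: white jar of pens, dia 70, pens reach 150 high (mm). Origin: centre of its underside. Leave it alone.

How it is judged:
On the way, in this order (a step that is already met when the one before it is completed fails the run):
1. the tipped vial is lifted clear of the turntable, 40 mm or more above its disc (height (world z) of vial above 0.082 m), for 0.1 s.
2. the vial lies level on the floor of the steel tray, let go and at rest (x of vial in the frame of tray between -0.045 and 0.045 m and y of vial in the frame of tray between -0.065 and 0.065 m and z of vial in the frame of tray below 0.012 m and angle between vial's own x axis and vertical between 1.39 and 1.75 rad and contact force between the fingers and vial below 0.05 N and linear speed of vial below 0.03 m/s), for 0.2 s.
3. the dish stands within 8 mm of the centre of the viewing spot, let go and at rest (horizontal distance between dish and microscope below 0.008 m and height (world z) of dish below 0.004 m and angle between dish's own z axis and vertical below 0.05 rad and linear speed of dish below 0.01 m/s and contact force between the fingers and dish below 0.05 N), for 0.2 s.
At the end, for the whole second after the job is handed in: The vial lies level on the floor of the steel tray, and the dish stands flat on the bench with its centre within 8 mm (horizontally) of the viewing spot's centre; both are let go and at rest (all of step 2 and all of step 3); the robot touches nothing.
It fails at once if the dish is lifted off the bench (more than 6 mm), tipped more than about 8 degrees, or shoved faster than 0.3 m/s (height (world z) of dish above 0.006 m or angle between dish's own z axis and vertical above 0.14 rad or linear speed of dish above 0.3 m/s).
It fails at once if the dish is moved more than 10 mm while the vial is not yet in the tray (more than 90 mm from the tray's centre) (distance of dish from where it was at the start of the episode above 0.01 m and horizontal distance between vial and tray above 0.09 m).
It fails at once if the vial is dropped (falls free faster than 0.7 m/s, about 25 mm) (linear speed of vial above 0.7 m/s and contact force between the fingers and vial below 0.05 N).
It fails at once if the microscope is bumped with more than 4 N (contact force between anything else and microscope above 4 N).
It fails at once if a bystander (flask, bottle, beaker, tweezers, tip box or pen jar) is moved more than 20 mm or tipped more than 20 degrees (distance of any of flask, bottle, beaker, tweezers, tip_box, pen_jar from where it was at the start of the episode above 0.02 m or angle between any of flask, bottle, beaker, tweezers, tip_box, pen_jar's own z axis and vertical above 0.35 rad).
It also fails if it takes over 67 s, if anything falls off the work surface, if the arm or the gripper's body presses on something with over 40 N, if the wrist force passes 120 N, or if a joint passes its speed limit or range.

## Robot

A 6-joint arm with a two-finger parallel gripper is mounted at the origin on the work surface. World frame = base frame: x ahead of the robot, y to its left, z up, the work surface at z = 0. Lengths are in m, angles in rad, forces in N, time in s.
With the tool pointing down it reaches from about 0.325 to 0.9 m from the base axis. Payload 3.5 kg.
Tool frame: the origin (TCP) lies midway between the tips of the shut fingers; the grasp point (between the pads) lies 19 mm behind it; z points along the fingers, y is the direction in which the jaws open and shut (so a half turn about z gives the same grasp; the last joint's range is limited). The gripper opens to 85 mm and grips with 20 to 120 N. Pads are 22 mm wide; open, the fingers measure 114 mm over their backs; the gripper's body (76 mm by 85 mm) begins 54 mm behind the grasp point. The pads swing forward as they close: fully open they stand 13 mm farther back than shut.
Start: joints at [-1.433, 0.276, -0.026, 1.268, 0, 1.467], TCP at [0.149, -0.607, 0.231] pointing down, gripper open.
Joint ranges: [-3.12, 3.12], [-0.85, 1.88], [-1.08, 1.24], [-1.95, 2.15], [-1.57, 1.53], [-3.14, 3.14]. Speed limits (rad/s): [2.57, 2.57, 3.14, 3.14, 3.14, 3.14].

## Interface

Orientations are given as a rotation vector (axis times angle).
In Python, from rig import arm, optics, sign_off, look_for gives the robot as it stands. The module is installed in compiled form; this text tells all that it offers.
- The arm moves only by the shell command python3 -m creep 'ROWS' [FORCE]. ROWS is JSON, a list that holds one entry, the list of rows, each a list of 7 numbers: the shift along the tool's x, y, z in mm, then the turn, a rotation vector about the tool's x, y, z in rad, then the opening, from 0 (shut) to 1 (fully open). A call has exactly 5 rows; each row is the pose to reach, as a shift and turn from the pose commanded when the call began, along the tool's axes at that moment; what a row does not reach only later rows make up. A row lasts 1/8 s, in which the tool goes at most 62.5 mm and 10.7 degrees, less where a joint would pass 70% of its speed; a pose out of reach is approached as far as the arm can. A call with a gripper value outside its range is refused whole. The fingers move at their own pace and stop on an object; FORCE is the grip in N (left out, the last holds). Time passes only in rows, so rows that repeat a pose let the fingers close, or fill a call up. It gives the time, the measured TCP pose, the force and the opening at its end, in the units of the state.
- arm.state(): the state, without advancing time (a new reading comes with each control period).
- optics.capture(name): name is "scene" or "top" or "wrist"; returns a dict with "image" (420x560x3 uint8, blue, green, red), "fx", "fy", "cx", "cy" (pixels), "origin" and "rotation" of the camera in the world; the wrist camera has in their place "tool_from_camera" (4x4, takes a point from camera to tool coordinates, whose origin is the TCP and whose axes are the flange's). Camera axes: x right, y up, looking along -z (the intrinsics and any distortion apply to the point x, -y, -z); pixel columns grow to the right and rows downward; lengths in m; the calibration is good to about 2 mm. A picture is of the moment at which its call begins: read the wrist's pose just before it. There is no depth.
- sign_off(): hands the job in, once; it reports no verdict.
Trained networks look in the newest picture that a camera, given by its name, has taken for a name from the list of things; names that differ only in an ending like _2 or _b are one class to them, and where a whole thing is asked for, a point or a joint stands for the part that bears it (a point fixed in the world has none). Each returns a list of dicts, best first, with "score" (0 to 1); they miss things now and then, are a little off and sometimes report something else, mostly with a low value. They report only what shows in the picture. A call takes as long as a camera call.
- look_for(target, camera): "box" ([left, top, width, height] in pixels, round what is visible of it).
The state is a dict: "time_s": time; "qpos": joint angles; "joint_velocities": joint speeds; "effort": joint torques, N m; "position": TCP position; "orientation": TCP orientation; "contact_force": force on the tool from outside, world axes, zero at the start; "ft_torque": the same for the moment, N m; "finger_gap": opening from 0.0 (shut) to 1.0 (fully open).
Only numpy, scipy, OpenCV 4.12 (cv2) and the standard library are available. Lean on these libraries where they do the work, as an engineer would, in place of code of your own. Each camera call takes 0.05 s, during which the arm holds its last target. There are 200 camera calls.

## Working session

There is one attempt and no reset: what is moved stays moved. The work goes in short steps, Python scripts to look and compute and a shell command to move; the robot and the scene stay as the last step left them, time stands still between calls to the robot, and variables do not carry over. Pictures are saved under pics/ and viewed, about 8 in all and at most 12, crops included, and the job is handed in when it is done.

```bash
mkdir -p pics; cat > h.py <<'E'
import numpy as np, cv2, json
from scipy.spatial.transform import Rotation as R
from rig import arm, optics, look_for
def cap(n):
    s=arm.state(); c=optics.capture(n)
    if 'origin' in c:
        c['o']=np.array(c['origin']); c['R']=np.array(c['rotation'])
        if c['R'].shape!=(3,3): c['R']=R.from_rotvec(c['R']).as_matrix()
    else:
        T=np.array(c['tool_from_camera']); Rt=R.from_rotvec(s['orientation']).as_matrix()
        c['o']=np.array(s['position'])+Rt@T[:3,3]; c['R']=Rt@T[:3,:3]
    return c
def ray(c,u,v,z):
    d=c['R']@np.array([(u-c['cx'])/c['fx'],-(v-c['cy'])/c['fy'],-1.])
    return c['o']+d*(z-c['o'][2])/d[2]
def proj(c,p):
    q=c['R'].T@(np.array(p)-c['o']); return c['cx']+c['fx']*q[0]/-q[2], c['cy']-c['fy']*q[1]/-q[2]
def tool(p):  # world point -> tool shift mm
    s=arm.state(); return R.from_rotvec(s['orientation']).as_matrix().T@(np.array(p)-s['position'])*1000
E
python3 - <<'E'
from h import *
s=arm.state(); print(s['position'],s['orientation'],s['finger_gap']); print(R.from_rotvec(s['orientation']).as_matrix().round(3))
for n in('top','scene'):
    c=cap(n); print(n,{k:np.round(v,3).tolist() for k,v in c.items() if k not in('image','R','o','name')} if True else 0)
    cv2.imwrite(f'pics/{n}0.png',c['image'])
    for t in('microscope','dish','vial','turntable','turntable_disc','tray','flask','bottle','beaker','tweezers','tip_box','pen_jar'):
        for d in look_for(t,n)[:2]:
            b=d['box']; u,v=b[0]+b[2]/2,b[1]+b[3]/2
            print(t,round(d['score'],2),np.round(b).astype(int),ray(c,u,v,0).round(3)[:2])
E
```

```text
[ 0.14893367 -0.60617862  0.23014894] [-3.11659859e+00 -3.77098635e-01  4.99027489e-05] 1.000602759688983
[[ 0.971  0.239 -0.   ]
 [ 0.239 -0.971  0.002]
 [ 0.    -0.002 -1.   ]]
top {'fx': 537.168, 'fy': 537.168, 'cx': 281.524, 'cy': 207.074, 'origin': [0.489, -0.077, 1.336], 'rotation': [0.081, -0.082, -1.555]}
microscope 0.65 [  0  68 202 163] [0.767 0.382]
microscope 0.65 [232 222  37  41] [ 0.538 -0.   ]
dish 0.98 [230 224  40  36] [ 0.538 -0.001]
dish 0.69 [201 128  30  31] [0.787 0.091]
vial 0.77 [388 296  22  12] [ 0.398 -0.367]
turntable 0.73 [355 259  80  85] [ 0.399 -0.357]
turntable_disc 0.87 [351 257  86  88] [ 0.4   -0.356]
tray 0.7 [323 182  65  50] [ 0.631 -0.262]
tray 0.69 [  0  66 205 163] [0.772 0.379]
flask 0.82 [199 129  33  27] [0.79  0.092]
bottle 0.73 [183 227  26  23] [0.546 0.136]
beaker 0.85 [113 233  40  33] [0.517 0.291]
tweezers 0.81 [190 278  55  12] [0.436 0.077]
tweezers 0.61 [201 128  31  31] [0.786 0.09 ]
tip_box 0.74 [295 110  42  52] [ 0.81  -0.163]
pen_jar 0.71 [415 215  38  34] [ 0.572 -0.458]
scene {'fx': 422.918, 'fy': 422.918, 'cx': 282.598, 'cy': 209.361, 'origin': [1.219, -0.234, 0.982], 'rotation': [0.534, 0.403, 1.269]}
microscope 0.58 [347  96 213 171] [0.567 0.477]
dish 0.72 [131 160  71  53] [ 0.371 -0.361]
vial 0.49 [152 176  26  16] [ 0.36  -0.364]
turntable 0.66 [130 158  72  57] [ 0.372 -0.362]
turntable_disc 0.9 [133 158  70  59] [ 0.373 -0.356]
tray 0.74 [183 232  58  42] [ 0.628 -0.267]
flask 0.92 [342 245  29  42] [0.763 0.093]
bottle 0.77 [332 166  26  46] [0.514 0.15 ]
bottle 0.27 [346  97 212 169] [0.566 0.474]
beaker 0.58 [347  95 213 172] [0.565 0.479]
tweezers 0.79 [294 174  43   9] [0.45  0.077]
tweezers 0.47 [344 241  30  47] [0.759 0.099]
tip_box 0.7 [130 155  74  62] [ 0.369 -0.357]
tip_box 0.65 [250 271  42  59] [ 0.799 -0.146]
pen_jar 0.72 [122 208  31  50] [ 0.515 -0.454]
```

```bash
python3 -c "
import cv2,numpy as np
a=cv2.imread('pics/top0.png');b=cv2.imread('pics/scene0.png')
cv2.imwrite('pics/t1.png',cv2.resize(a[40:390,0:466],(800,600),interpolation=cv2.INTER_CUBIC))
cv2.imwrite('pics/s1.png',cv2.resize(b,(800,600),interpolation=cv2.INTER_CUBIC))"
```

```text
(no output)
```

View pics/t1.png

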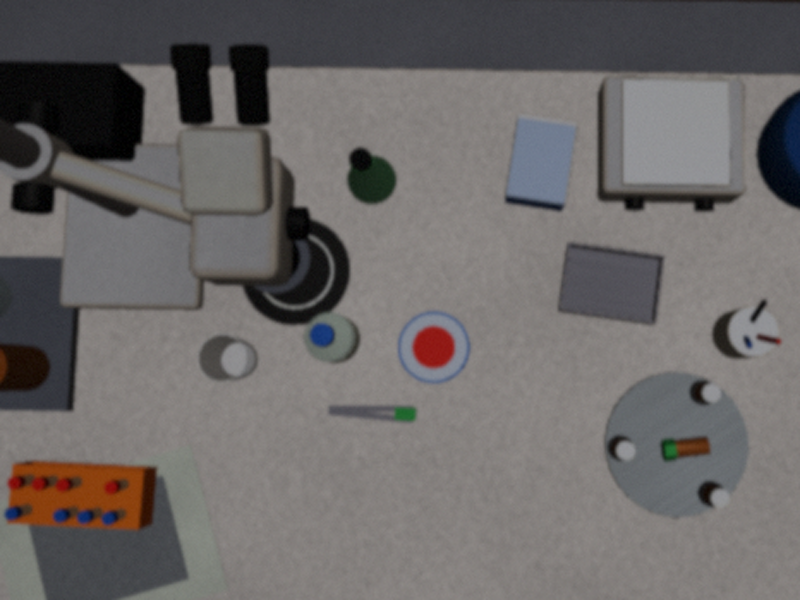

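View pics/s1.png

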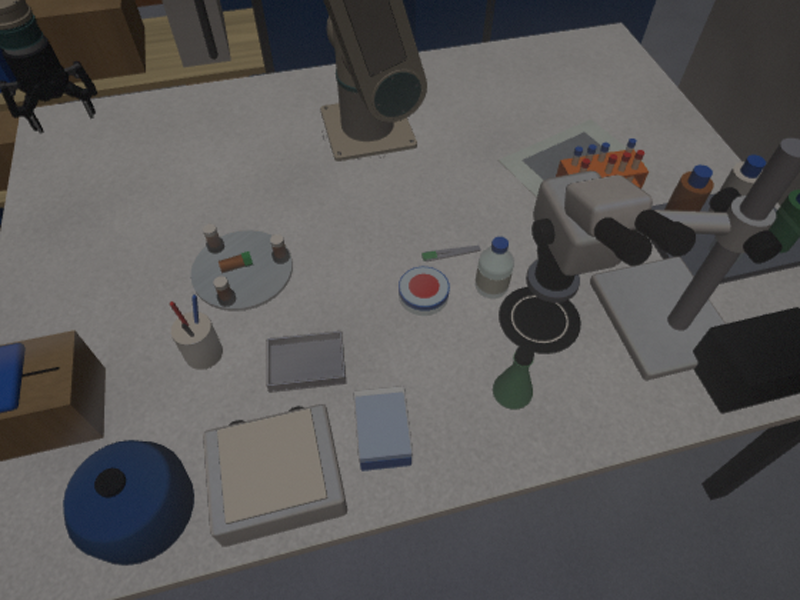

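t1 shows the vial near the disc's middle, cap toward +y, about (686,448). The tray is at (611,283), the dish at (434,347) and the spot at about (295,270). The bottle (~338,338) blocks the straight line from dish to spot. s1 agrees, with the ring centre at about (540,320).

```bash
python3 - <<'E'
from h import *
c=cap('top'); s=cap('scene')
T=lambda u,v,z: ray(c,u*466/800,v*350/600+40,z).round(3)[:2]
S=lambda u,v,z: ray(s,u*.7,v*.7,z).round(3)[:2]
print('spot',T(294,269,0),T(316,272,0),S(540,319,0))
print('corner',T(201,306,.03),S(648,373,.03),S(591,279,.03))
print('dish',T(434,347,.034),S(424,287,.034))
print('vial body/cap',T(708,447,.055),T(664,450,.055),S(222,265,.055),S(250,258,.055))
print('disc',T(677,444,.042),S(243,268,.042))
print('whitecaps',[T(*p,.098) for p in((711,392),(625,450),(719,495))])
print('tray',T(611,283,.026),S(306,359,.02))
print('bottle cap',T(322,335,.135),S(500,243,.13),'base',T(340,338,.06))
print('flask stop',T(360,159,.134),'base',T(372,180,.015)); print('beaker',T(238,360,.09))
print('tweez',T(330,410,.003),T(414,414,.003),'pen',T(755,332,.09))
# ring fit: dark disc/white ring
E
```

```text
spot [0.649 0.2  ] [0.645 0.168] [0.651 0.198]
corner [0.591 0.324] [0.826 0.328] [0.605 0.32 ]
dish [ 0.537 -0.008] [ 0.543 -0.009]
vial body/cap [ 0.405 -0.388] [ 0.4   -0.328] [ 0.407 -0.383] [ 0.403 -0.328]
disc [ 0.407 -0.348] [ 0.414 -0.346]
whitecaps [array([ 0.48 , -0.382]), array([ 0.402, -0.267]), array([ 0.345, -0.391])]
tray [ 0.632 -0.259] [ 0.638 -0.259]
bottle cap [0.547 0.132] [0.549 0.134] base [0.547 0.121]
flask stop [0.782 0.09 ] base [0.78  0.088]
beaker [0.514 0.252]
tweez [0.446 0.141] [0.442 0.02 ] pen [ 0.562 -0.445]
```

```bash
python3 -m creep '[[[40,-24,5,0,0,-0.18,1],[80,-48,10,0,0,-0.36,1],[120,-72,15,0,0,-0.54,1],[160,-96,20,0,0,-0.72,1],[200,-120,25,0,0,-0.9,1]]]' 40
python3 - <<'E'
from h import *
s=arm.state();print(tool([.4025,-.357,.17]).round(1)); print(R.from_rotvec(s['orientation']).as_matrix().round(3), s['qpos'])
E
```

```text
time_s: 2.02
position: [0.3156, -0.4417, 0.2063]
orientation: [2.639, 1.704, 0.0]
contact_force: [1.0, -0.9, 0.5]
finger_gap: 0.997
[113.   44.3  36.3]
[[ 0.412  0.911  0.   ]
 [ 0.911 -0.412 -0.   ]
 [-0.     0.001 -1.   ]] [-1.06952923e+00  1.46091703e-01 -2.42449235e-01  1.18165683e+00
  1.13477339e-04  9.25598894e-01]
```

```bash
python3 -m creep '[[[28,11,9,0,0,-0.17,1],[56,22,18,0,0,-0.34,1],[85,33,27,0,0,-0.51,1],[113,44,36,0,0,-0.51,1],[113,44,36,0,0,-0.51,1]]]'
python3 - <<'E'
from h import *
c=cap('wrist'); cv2.imwrite('pics/w1.png',c['image'])
print(c['o'].round(3)); print(c['R'].round(2).tolist(),arm.state()['position'])
for t in('vial','turntable','turntable_disc'):
    for d in look_for(t,'wrist')[:2]:
        b=d['box'];print(t,round(d['score'],2),np.round(b).astype(int),ray(c,b[0]+b[2]/2,b[1]+b[3]/2,.055).round(3))
print(proj(c,[.4025,-.357,.055]),proj(c,arm.state()['position']))
E
```

```text
time_s: 2.65
position: [0.4022, -0.3567, 0.1695]
orientation: [-2.126, -2.31, -0.0]
contact_force: [-0.3, 0.9, 1.1]
finger_gap: 0.999
[ 0.397 -0.29   0.311]
[[1.0, -0.08, -0.02], [0.08, 0.96, 0.26], [-0.0, -0.26, 0.96]] [ 0.40187944 -0.35780393  0.17009055]
vial 0.83 [266 165  37  77] [ 0.404 -0.355  0.055]
turntable 0.75 [179  73 223 217] [ 0.407 -0.335  0.055]
turntable 0.42 [182  70 215 218] [ 0.406 -0.334  0.055]
turntable_disc 0.76 [184  68 216 224] [ 0.408 -0.334  0.055]
(np.float64(282.6255447605377), np.float64(205.33545040909016)) (np.float64(280.097959950535), np.float64(267.6892284978367))
```

View pics/w1.png

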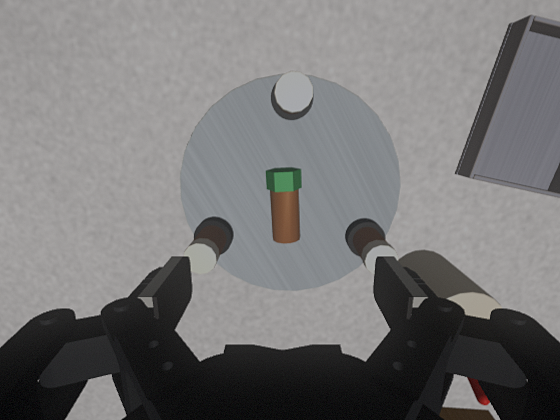

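```bash
python3 -m creep '[[[2,2,20,0,0,-0.03,0.55],[2,2,50,0,0,-0.03,0.55],[2,2,80,0,0,-0.03,0.55],[2,2,105,0,0,-0.03,0.55],[2,2,115,0,0,-0.03,0.55]]]' 30
python3 - <<'E'
from h import *
c=cap('wrist'); cv2.imwrite('pics/w2.png',c['image']); print(arm.state()['position'])
E
```

```text
time_s: 3.48
position: [0.4024, -0.3563, 0.0542]
orientation: [-2.096, -2.337, -0.0]
contact_force: [-0.2, 0.2, 0.3]
finger_gap: 0.553
[ 0.40227503 -0.35601071  0.05364648]
```

View pics/w2.png

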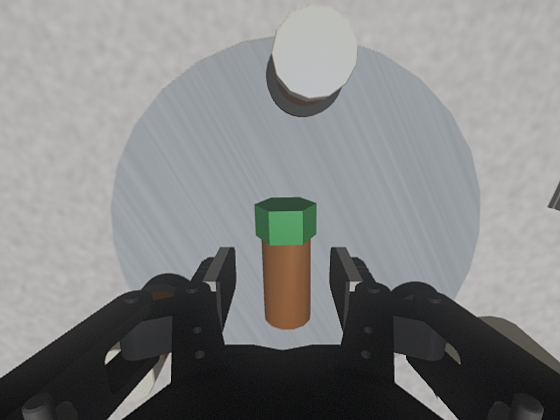

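The vial (x≈286) sits centred between the fingers (235 to 330), and the upright vials are clear. Next: go down 10 mm and close.

```bash
python3 -m creep '[[[0,1,6,0,0,0,0.55],[0,1,10,0,0,0,0.55],[0,1,10,0,0,0,0.1],[0,1,10,0,0,0,0.1],[0,1,10,0,0,0,0.1]]]' 30; python3 -m creep '[[[0,0,0,0,0,0,0.1],[0,0,-8,0,0,0,0.1],[0,0,-20,0,0,0,0.1],[0,0,-40,0,0,0,0.1],[0,0,-60,0,0,0,0.1]]]'; python3 -m creep '[[[0,0,-12,0,0,0,0.1],[0,0,-24,0,0,0,0.1],[0,0,-30,0,0,0,0.1],[0,0,-30,0,0,0,0.1],[0,0,-30,0,0,0,0.1]]]'
python3 - <<'E'
from h import *
c=cap('wrist'); cv2.imwrite('pics/w3.png',c['image']); c=cap('top')
for d in look_for('tray','top')[:2]: print(d)
img=c['image'][170:245,310:400]; cv2.imwrite('pics/tr.png',cv2.resize(img,None,fx=6,fy=6))
print(tool([.633,-.259,.135]).round(), arm.state()['qpos'])
E
```

```text
time_s: 4.15
position: [0.4049, -0.3564, 0.0458]
orientation: [2.095, 2.34, -0.0]
contact_force: [-0.9, -0.1, 1.5]
finger_gap: 0.282
time_s: 4.78
position: [0.4046, -0.3561, 0.1065]
orientation: [2.096, 2.34, -0.0]
contact_force: [-0.4, -0.4, 0.2]
finger_gap: 0.274
time_s: 5.4
position: [0.4042, -0.3557, 0.1347]
orientation: [-2.095, -2.339, -0.0]
contact_force: [0.5, -0.5, -0.3]
finger_gap: 0.285
{'box': [323.3, 182.1, 63.7, 48.5], 'score': 0.56}
[ 71. 238.  -0.] [-8.41725699e-01  1.96702350e-01 -3.42503773e-01  1.03290970e+00
 -6.60536544e-06  6.19075882e-01]
```

View pics/w3.png

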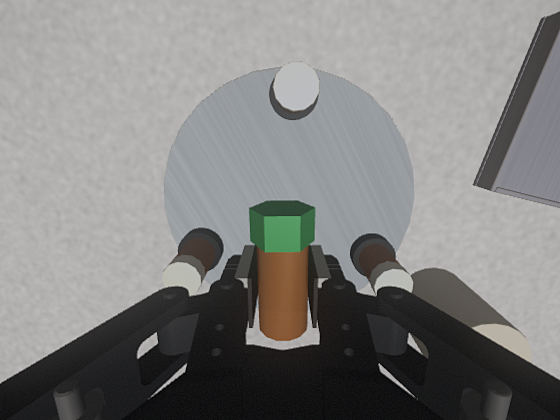

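Gripped (opening 24 mm) and lifted clear. Moving above the tray.

```bash
python3 -m creep '[[[10,35,0,0,0,0.06,0.1],[25,85,0,0,0,0.12,0.1],[41,137,0,0,0,0.18,0.1],[57,190,0,0,0,0.24,0.1],[71,238,0,0,0,0.26,0.1]]]'
python3 -m creep '[[[0,0,10,0,0,0,0.1],[0,0,30,0,0,0,0.1],[0,0,50,0,0,0,0.1],[0,0,62,0,0,0,0.1],[0,0,65,0,0,0,0.1]]]'
python3 - <<'E'
from h import *
c=cap('wrist'); cv2.imwrite('pics/w4.png',c['image']); s=arm.state(); print(s['position'],s['qpos'],s['finger_gap'])
print('cam yaw axes',c['R'][:2,0]); 
import math
for a in((46,66),(-46,66),(46,-66),(-46,-66)):
    t=math.radians(-8);x,y=a; p=[.633+(x*math.cos(t)-y*math.sin(t))/1e3,-.259+(x*math.sin(t)+y*math.cos(t))/1e3,.026]; print(np.round(proj(c,p)))
E
```

```text
time_s: 6.18
position: [0.6349, -0.2584, 0.1348]
orientation: [-2.382, -2.048, 0.0]
contact_force: [-0.4, -1.6, -0.8]
finger_gap: 0.278
time_s: 6.8
position: [0.6316, -0.2593, 0.0685]
orientation: [-2.381, -2.046, 0.002]
contact_force: [-1.0, -0.3, -0.2]
finger_gap: 0.281
[ 0.63224554 -0.25948544  0.06911115] [-4.83979529e-01  4.92898327e-01 -7.18926918e-02  1.00789501e+00
  1.24255432e-05  1.23763278e+00] 0.2789361461127839
cam yaw axes [ 0.98878409 -0.14930656]
[363. 125.]
[204. 126.]
[351. 322.]
[219. 322.]
```

View pics/w4.png

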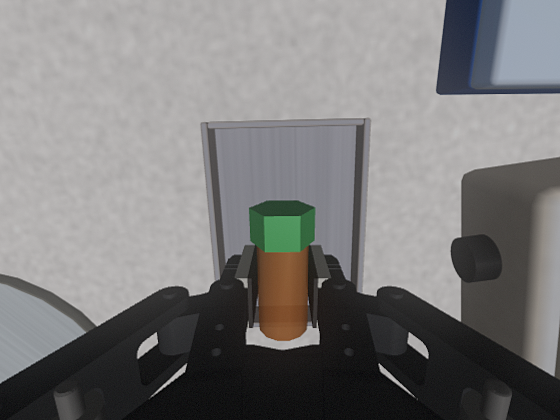

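The tray is where I predicted, with its far corners at (207,124) and (368,120), and the vial is over its middle. Lowering and releasing.

```bash
python3 -m creep '[[[0,0,15,0,0,0,0.1],[0,0,30,0,0,0,0.1],[0,0,45,0,0,0,0.1],[0,0,56,0,0,0,0.1],[0,0,60,0,0,0,0.1]]]'; python3 -m creep '[[[0,0,0.5,0,0,0,0.1],[0,0,0.5,0,0,0,0.1],[0,0,0.5,0,0,0,0.38],[0,0,0.5,0,0,0,0.5],[0,0,0.5,0,0,0,0.5]]]'; python3 -m creep '[[[0,0,-5,0,0,0,0.5],[0,0,-20,0,0,0,0.5],[0,0,-45,0,0,0,0.5],[0,0,-75,0,0,0,0.5],[0,0,-105,0,0,0,0.5]]]'
python3 - <<'E'
from h import *
c=cap('wrist'); cv2.imwrite('pics/w5.png',c['image']); print(arm.state()['position'])
for d in look_for('vial','wrist')[:2]: b=d['box'];print(d,ray(c,b[0]+b[2]/2,b[1]+b[3]/2,.017))
print(arm.state()['qpos'])
E
```

```text
time_s: 7.48
position: [0.6326, -0.259, 0.0089]
orientation: [-2.38, -2.048, 0.001]
contact_force: [0.0, 0.2, -0.1]
finger_gap: 0.28
time_s: 8.1
position: [0.6335, -0.2595, 0.0101]
orientation: [2.381, 2.048, 0.0]
contact_force: [-0.7, -0.5, 0.5]
finger_gap: 0.501
time_s: 8.72
position: [0.6336, -0.2596, 0.117]
orientation: [2.381, 2.048, 0.001]
contact_force: [-0.6, -0.9, 0.1]
finger_gap: 0.505
[ 0.63634631 -0.26090924  0.12218802]
{'box': [261.4, 169.5, 40.9, 79.9], 'score': 0.77} [ 0.63350044 -0.25977445  0.017     ]
[-4.83079120e-01  4.48962873e-01 -2.16543089e-02  1.09038774e+00
 -1.74916629e-05  1.23768401e+00]
```

View pics/w5.png

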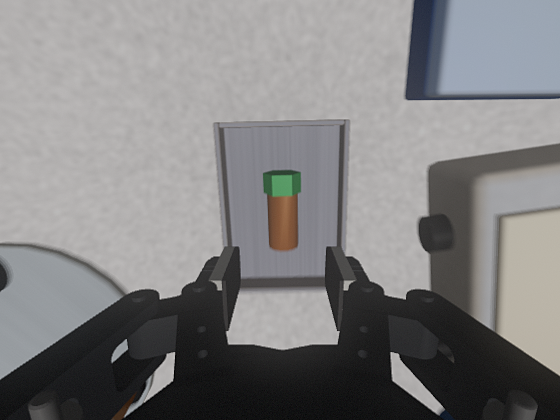

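The vial lies flat in the tray, at (283,210). Now the dish: push it first at a heading of about 35° to roughly (0.655,0.075), past the bottle, then along +y with the gripper tilted back. I'm moving to just behind the dish.

```bash
python3 -m creep '[[[25,-25,0,0,0,0.16,0.6],[70,-71,0,0,0,0.32,0.6],[115,-117,0,0,0,0.48,0.6],[160,-163,0,0,0,0.64,0.6],[183,-187,0,0,0,0.8,0.6]]]'; python3 -m creep '[[[0,0,0,0,0,0,0.6],[0,0,10,0,0,0,0.6],[0,0,20,0,0,0,0.6],[0,0,30,0,0,0,0.6],[0,0,30,0,0,0,0.6]]]'
python3 - <<'E'
from h import *
s=arm.state(); print(s['position'],s['qpos'],R.from_rotvec(s['orientation']).as_matrix()[:,0])
c=cap('wrist'); cv2.imwrite('pics/w6.png',c['image'])
for d in look_for('dish','wrist')[:2]: b=d['box'];print(d,ray(c,b[0]+b[2]/2,b[1]+b[3]/2,.02))
print(proj(c,[.538,-.008,.034]))
E
```

```text
time_s: 9.45
position: [0.4729, -0.0484, 0.1143]
orientation: [-2.992, -0.953, 0.002]
contact_force: [0.3, 0.5, -0.1]
finger_gap: 0.602
time_s: 10.07
position: [0.4749, -0.0507, 0.0833]
orientation: [-2.99, -0.958, 0.004]
contact_force: [0.0, -0.2, 0.9]
finger_gap: 0.6
[ 0.47491463 -0.05071635  0.0833126 ] [-2.41833830e-01  1.51412866e-01 -5.23372242e-01  8.99011825e-01
 -2.16805613e-05  2.27958429e+00] [ 0.81377414  0.58117792 -0.00196959]
{'box': [200.7, 10.4, 169.4, 180.4], 'score': 0.92} [ 0.54248146 -0.0049239   0.02      ]
{'box': [523.1, 155.9, 36.2, 78.2], 'score': 0.58} [ 0.59489195 -0.18323855  0.02      ]
(np.float64(285.3582040841753), np.float64(108.5688989055499))
```

View pics/w6.png

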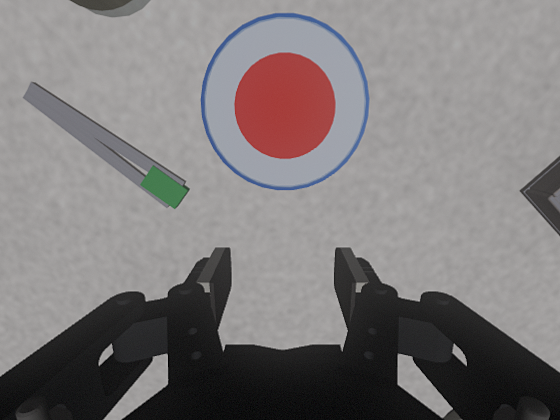

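```bash
python3 -m creep '[[[0,0,20,0,0,0,0.6],[0,0,40,0,0,0,0.6],[0,0,60,0,0,0,0.6],[0,0,72,0,0,0,0.6],[0,0,72,0,0,0,0.6]]]'; python3 -m creep '[[[8,0,0,0,0,0,0.6],[16,0,0,0,0,0,0.6],[24,0,0,0,0,0,0.6],[34,0,0,0,0,0,0.6],[46,0,0,0,0,0,0.6]]]'; python3 -m creep '[[[14,0,0,0,0,0,0.6],[28,0,0,0,0,0,0.6],[42,0,0,0,0,0,0.6],[54,0,0,0,0,0,0.6],[62,0,0,0,0,0,0.6]]]'
python3 - <<'E'
from h import *
s=arm.state(); print(s['position'],s['contact_force'])
c=cap('wrist')
hs=cv2.inRange(c['image'],(0,0,110),(90,90,255)); m=cv2.moments(hs); u,v=m['m10']/m['m00'],m['m01']/m['m00']; p=ray(c,u,v,.034)
print(u,v,p, np.linalg.norm(p[:2]-s['position'][:2]), look_for('dish','wrist')[:1])
c=cap('top'); print([ (d['score'],ray(c,d['box'][0]+d['box'][2]/2,d['box'][1]+d['box'][3]/2,.02)) for d in look_for('dish','top')[:2]])
E
```

```text
time_s: 10.8
position: [0.4752, -0.0504, 0.0123]
orientation: [-2.991, -0.959, 0.002]
contact_force: [-0.3, -0.2, -0.3]
finger_gap: 0.602
time_s: 11.42
position: [0.5135, -0.0235, 0.0129]
orientation: [2.991, 0.959, -0.001]
contact_force: [-2.0, -1.3, 2.9]
finger_gap: 0.598
time_s: 12.05
position: [0.5644, 0.0129, 0.0127]
orientation: [-2.991, -0.96, -0.0]
contact_force: [-1.8, -2.0, 2.6]
finger_gap: 0.6
[0.56441064 0.01286145 0.01273546] [-1.78868335 -1.99851215  2.60278476]
283.013712100519 156.3633433488118 [0.60958975 0.04453881 0.034     ] 0.05517795941455256 [{'box': [154.5, 16.3, 256.6, 261.2], 'score': 0.69}]
[(0.24, array([ 0.39884323, -0.35041942,  0.02      ]))]
```

Contact is as predicted (dish centre 55 mm ahead of the TCP). Finishing leg 1, then backing off.

```bash
python3 -m creep '[[[12,0,0,0,0,0,0.6],[26,0,0,0,0,0,0.6],[40,0,0,0,0,0,0.6],[50,0,0,0,0,0,0.6],[55,0,0,0,0,0,0.6]]]'; python3 -m creep '[[[0,0,0,0,0,0,0.6],[-5,0,0,0,0,0,0.6],[-20,0,0,0,0,0,0.6],[-40,0,0,0,0,0,0.6],[-50,0,-15,0,0,0,0.6]]]'
python3 - <<'E'
from h import *
s=arm.state(); print(s['position'],s['contact_force'],s['qpos'])
c=cap('wrist'); cv2.imwrite('pics/w7.png',c['image'])
hs=cv2.inRange(c['image'],(0,0,110),(90,90,255)); m=cv2.moments(hs); u,v=m['m10']/m['m00'],m['m01']/m['m00']; p=ray(c,u,v,.034)
print(u,v,p); print(proj(c,[.65,.199,0]))
c=cap('scene'); cv2.imwrite('pics/s2.png',c['image']); print(proj(c,[.65,.199,0]))
E
```

```text
time_s: 12.88
position: [0.6092, 0.0448, 0.0128]
orientation: [2.991, 0.96, 0.0]
contact_force: [-1.4, -1.2, 1.2]
finger_gap: 0.6
time_s: 13.5
position: [0.5641, 0.0145, 0.0269]
orientation: [-2.99, -0.957, 0.007]
contact_force: [-0.4, -0.3, -0.1]
finger_gap: 0.598
[0.5641386  0.01448971 0.02693253] [-0.43572784 -0.27509682 -0.08057526] [-8.88380557e-02  3.59906168e-01 -3.87189019e-01  8.28422367e-01
 -5.61557090e-05  2.43301086e+00]
286.4958758677011 41.463046141282156 [0.64574091 0.07039865 0.034     ]
(np.float64(51.757959958475425), np.float64(-137.9592772987914))
(np.float64(378.1027065509426), np.float64(222.84658299470667))
```

View pics/w7.png

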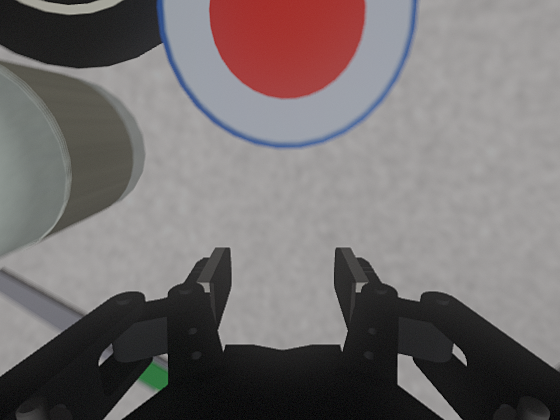

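The dish is near (0.654,0.077) with the bottle clear of it. Now turning to heading 92° and tilting back.

```bash
python3 -m creep '[[[-5,15,-30,0,0,-0.15,0.6],[0,40,-50,0,0,-0.33,0.6],[20,65,-60,0,0,-0.51,0.6],[40,85,-60,0,0,-0.69,0.6],[50,90,-60,0,0,-0.87,0.6]]]'; python3 -m creep '[[[0,0,0,0,0,-0.06,0.6],[0,0,0,0,0,-0.12,0.6],[0,0,0,0,0,-0.12,0.6],[0,0,0,0,0,-0.12,0.6],[0,0,0,0,0,-0.12,0.6]]]';  python3 -m creep '[[[0,0,0,0,0.16,0,0.6],[0,0,0,0,0.32,0,0.6],[0,0,0,0,0.48,0,0.6],[0,0,0,0,0.64,0,0.6],[0,0,0,0,0.7,0,0.6]]]'
python3 -m creep '[[[0,0,0,0,0,0,0.6],[0,0,0,0,0,0,0.6],[0,0,0,0,0,0,0.6],[0,0,0,0,0,0,0.6],[0,0,0,0,0,0,0.6]]]'
python3 - <<'E'
from h import *
s=arm.state(); print(s['position'],s['qpos']);print(R.from_rotvec(s['orientation']).as_matrix().round(3))
c=cap('wrist'); cv2.imwrite('pics/w8.png',c['image'])
hs=cv2.inRange(c['image'],(0,0,110),(90,90,255)); m=cv2.moments(hs); u,v=m['m10']/m['m00'],m['m01']/m['m00']; p=ray(c,u,v,.034)
print(u,v,p); print(proj(c,[.65,.199,0]), c['o'], c['fx'])
for r in(.054,.08): print([np.round(proj(c,[.65+r*np.cos(a),.199+r*np.sin(a),0])).tolist() for a in np.arange(4)*np.pi/2])
E
```

```text
time_s: 14.22
position: [0.6638, -0.0296, 0.0891]
orientation: [2.301, 2.135, 0.004]
contact_force: [-0.4, -1.2, -0.1]
finger_gap: 0.599
time_s: 14.85
position: [0.6608, -0.0289, 0.088]
orientation: [2.177, 2.265, 0.0]
contact_force: [-0.6, -0.6, 0.7]
finger_gap: 0.598
time_s: 15.48
position: [0.6606, -0.0307, 0.0866]
orientation: [-1.776, -1.842, -0.649]
contact_force: [-0.8, 0.1, -0.3]
finger_gap: 0.601
time_s: 16.1
position: [0.6608, -0.0285, 0.0882]
orientation: [-1.774, -1.848, -0.648]
contact_force: [0.0, 0.6, 0.9]
finger_gap: 0.6
[ 0.66081382 -0.02847546  0.08823692] [-0.40434745  0.62831973  0.0253248   1.31489373  0.62042217  1.01328985]
[[-0.031  0.999 -0.026]
 [ 0.764  0.041  0.643]
 [ 0.644  0.001 -0.765]]
277.81390709603875 153.789113707609 [0.65292949 0.07413838 0.034     ]
(np.float64(281.0629285072523), np.float64(75.63623002990033)) [ 0.66254979 -0.06906685  0.23984848] 305.8233525814501
[[331.0, 77.0], [283.0, 42.0], [231.0, 74.0], [279.0, 115.0]]
[[355.0, 78.0], [284.0, 27.0], [207.0, 73.0], [277.0, 136.0]]
```

View pics/w8.png

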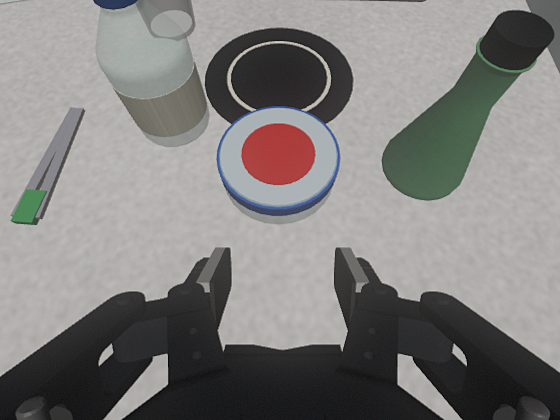

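The ring (228 to 330, top 41) matches the prediction to about 2 mm, so the spot is near (0.6485,0.199). The dish is at (0.653,0.075). Lowering and pushing partway.

```bash
python3 -m creep '[[[-12,-7,14,0,0,0,0.6],[-24,-7,28,0,0,0,0.6],[-36,-7,42,0,0,0,0.6],[-47,-7,56,0,0,0,0.6],[-47,-7,56,0,0,0,0.6]]]'; python3 -m creep '[[[11.5,0,9.6,0,0,0,0.6],[23,0,19.3,0,0,0,0.6],[29,0,24.4,0,0,0,0.6],[35,0,29.6,0,0,0,0.6],[44.4,0,37.3,0,0,0,0.6]]]'; python3 -m creep '[[[9.2,0,7.7,0,0,0,0.6],[19.1,0,16,0,0,0,0.6],[29,0,24.4,0,0,0,0.6],[38.2,0,32.2,0,0,0,0.6],[44.4,0,37.3,0,0,0,0.6]]]'
cat > m.py <<'E'
from h import *
import sys
s=arm.state(); print(s['position'],s['contact_force'])
c=cap('wrist'); cv2.imwrite('pics/%s.png'%sys.argv[1],c['image'])
hs=cv2.inRange(c['image'],(0,0,110),(90,90,255)); m=cv2.moments(hs); u,v=m['m10']/m['m00'],m['m01']/m['m00']
p=ray(c,u,v,.034); print(u,v,p,p-s['position'])
for r in(.054,.08): print([np.round(proj(c,[.6485+r*np.cos(a),.199+r*np.sin(a),0])).tolist() for a in np.arange(4)*np.pi/2])
E
python3 m.py w9
```

```text
time_s: 16.77
position: [0.6522, -0.0284, 0.0123]
orientation: [-1.773, -1.843, -0.645]
contact_force: [0.2, 0.2, 0.6]
finger_gap: 0.601
time_s: 17.4
position: [0.6517, 0.0292, 0.015]
orientation: [-1.775, -1.847, -0.648]
contact_force: [0.3, -0.7, 1.0]
finger_gap: 0.597
time_s: 18.02
position: [0.6489, 0.0878, 0.0149]
orientation: [-1.774, -1.847, -0.647]
contact_force: [0.6, -2.6, 1.4]
finger_gap: 0.6
[0.64888639 0.08775259 0.01487125] [ 0.60282054 -2.57403218  1.40944199]
281.7521396020896 165.90385684116927 [0.64681213 0.13201687 0.034     ] [-0.00207426  0.04426428  0.01912875]
[[366.0, 114.0], [291.0, 57.0], [212.0, 109.0], [285.0, 178.0]]
[[403.0, 115.0], [292.0, 35.0], [175.0, 108.0], [284.0, 216.0]]
```

View pics/w9.png

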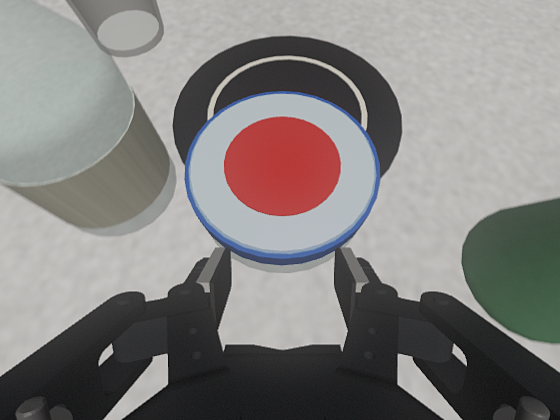

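Ring (208 to 367, top 56) fits the spot at (0.648,0.199). The dish is at (0.647,0.132), so 67 mm remain. Pushing about 55 mm more and then measuring.

```bash
python3 -m creep '[[[9.2,1,7.7,0,0,0,0.6],[19.1,2,16,0,0,0,0.6],[29,3,24.4,0,0,0,0.6],[37,4,31,0,0,0,0.6],[42,4,35.3,0,0,0,0.6]]]'; python3 m.py w10
```

```text
time_s: 18.7
position: [0.6507, 0.1427, 0.0148]
orientation: [-1.774, -1.847, -0.647]
contact_force: [0.6, -1.9, -0.7]
finger_gap: 0.605
[0.65072384 0.1427208  0.01483232] [ 0.63861978 -1.87731957 -0.73507018]
281.69198218262807 165.8120267260579 [0.64860783 0.18701291 0.034     ] [-0.00211602  0.04429211  0.01916768]
[[369.0, 182.0], [286.0, 112.0], [197.0, 176.0], [278.0, 264.0]]
[[411.0, 184.0], [287.0, 85.0], [156.0, 175.0], [276.0, 313.0]]
```

View pics/w10.png

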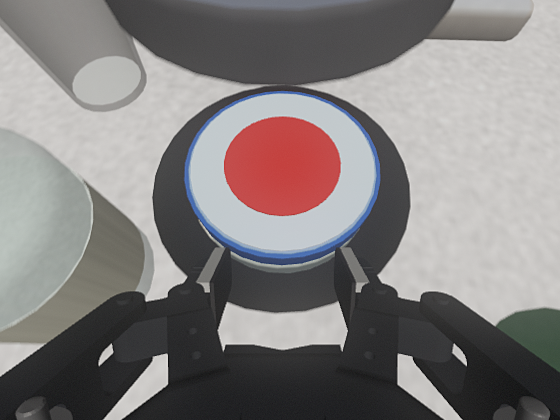

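The black disc (153 to 410, 85 to 311) matches the prediction, and the dish is 12 mm short. Pushing the last bit slowly and backing off.

```bash
python3 -m creep '[[[3,0,2.5,0,0,0,0.6],[6,0,5,0,0,0,0.6],[8,0,6.7,0,0,0,0.6],[9.5,0,8,0,0,0,0.6],[9.5,0,8,0,0,0,0.6]]]'; python3 m.py w11;  python3 -m creep '[[[-1,0,-0.8,0,0,0,0.6],[-5,0,-4,0,0,0,0.6],[-14,0,-12,0,0,0,0.6],[-27,0,-23,0,0,0,0.6],[-42,0,-35,0,0,0,0.6]]]';python3 m.py w12
```

```text
time_s: 19.38
position: [0.6504, 0.1544, 0.015]
orientation: [-1.774, -1.847, -0.648]
contact_force: [0.2, -0.4, -1.0]
finger_gap: 0.602
[0.65039948 0.15438369 0.01496116] [ 0.17187924 -0.39478286 -1.01456348]
281.93361251385636 169.82891981771155 [0.64852874 0.19637357 0.034     ] [-0.00187073  0.04198987  0.01903884]
[[371.0, 199.0], [285.0, 126.0], [194.0, 193.0], [278.0, 285.0]]
[[414.0, 201.0], [287.0, 97.0], [152.0, 191.0], [276.0, 338.0]]
time_s: 20.05
position: [0.6528, 0.098, 0.0147]
orientation: [-1.775, -1.847, -0.648]
contact_force: [0.5, 0.3, 1.0]
finger_gap: 0.601
[0.65279576 0.09803453 0.01469696] [0.49426107 0.26337065 0.9816446 ]
281.71226752503577 85.38662374821173 [0.64842684 0.19752581 0.034     ] [-0.00436892  0.09949128  0.01930304]
[[361.0, 125.0], [285.0, 67.0], [204.0, 120.0], [278.0, 192.0]]
[[399.0, 126.0], [286.0, 43.0], [167.0, 119.0], [276.0, 232.0]]
```

Viewing limit reached (12), so I'm checking numerically: the black disc's edges and the dish's edges in the retreat picture.

```bash
python3 -m creep '[[[-38,0,-32,0,0,0,0.6],[-76,0,-64,0,0,0,0.6],[-76,0,-64,0,0,0,0.6],[-76,0,-64,0,0,0,0.6],[-76,0,-64,0,0,0,0.6]]]'
python3 - <<'E'
from h import *
from scipy.optimize import least_squares
s=arm.state(); c=cap('wrist'); im=c['image']; cv2.imwrite('pics/w13.png',im)
g=im.max(2).astype(int); print(s['position'])
def edge(cx,cy,rad,z,img,sgn):   # radial search around expected circle
    P=[]
    for a in np.arange(0,2*np.pi,.1):
        r=np.arange(rad-.012,rad+.012,.0005); q=np.array([proj(c,[cx+k*np.cos(a),cy+k*np.sin(a),z]) for k in r]).astype(np.float32)
        if q.min()<2 or q[:,0].max()>557 or q[:,1].max()>417: continue
        v=cv2.GaussianBlur(cv2.remap(img.astype(np.float32),q[:,:1],q[:,1:],1),(1,5),0).ravel(); d=np.gradient(v)*sgn
        k=d[2:-2].argmax()+2
        if d[k]>5: P.append([cx+r[k]*np.cos(a),cy+r[k]*np.sin(a)])
    P=np.array(P); f=least_squares(lambda x:np.hypot(*(P-x[:2]).T)-x[2],[cx,cy,rad],loss='soft_l1',f_scale=.001)
    print(len(P),f.x.round(4),np.median(abs(f.fun)).round(5))
edge(.6485,.199,.08,0,g,1)
edge(.6485,.198,.05,.034,g,-1)
hs=cv2.inRange(im,(0,0,110),(90,90,255)); x,y,w,h=cv2.boundingRect(hs); m=cv2.moments(hs)
print('red',x,y,w,h,ray(c,m['m10']/m['m00'],m['m01']/m['m00'],.034),'lensring at',[np.round(proj(c,[.6485+.047*np.cos(a),.199+.047*np.sin(a),.114])) for a in(0,np.pi/2,np.pi,-np.pi/2)])
for t in('dish','vial'):
  for n in('scene','top'):
    c=cap(n); print(t,n,[(d['score'],d['box'],ray(c,d['box'][0]+d['box'][2]/2,d['box'][1]+d['box'][3]/2,.018).round(3)) for d in look_for(t,n)[:2]])
E
```

```text
time_s: 20.72
position: [0.656, 0.0014, 0.0145]
orientation: [-1.773, -1.847, -0.647]
contact_force: [-0.0, -0.1, 0.7]
finger_gap: 0.6
[0.65599847 0.00137971 0.0145326 ]
40 [0.6474 0.1978 0.0795] 0.0001
20 [0.648  0.2    0.0507] 0.00019
red 252 0 64 9 [0.64939555 0.17728136 0.034     ] lensring at [array([ 382., -195.]), array([ 287., -227.]), array([ 187., -197.]), array([ 279., -156.])]
dish scene [(0.66, [360.0, 201.6, 39.8, 35.9], array([0.651, 0.2  , 0.018]))]
dish top [(0.62, [153.7, 180.4, 36.4, 37.6], array([0.641, 0.194, 0.018]))]
vial scene [(0.71, [202.3, 246.7, 25.5, 14.0], array([ 0.644, -0.258,  0.018]))]
vial top [(0.55, [362.3, 200.7, 4.4, 9.0], array([ 0.633, -0.281,  0.018]))]
```

```bash
python3 -c "
from rig import sign_off
print(sign_off())"
```

```text
the job is handed in; nothing more can be done
None
```

I handed the job in at about 21 s on the robot's clock. The vial is in the tray and the dish is on the viewing spot. `sign_off()` gave no verdict.

- **Vial:** I gripped it on the turntable and lifted it to about 130 mm. I then released it flat in the middle of the tray, and the wrist picture taken just after shows it lying there. In the last check, the scene camera's estimate agreed with the tray centre to about 1 cm. The top camera's box covered only part of the vial and read about 2 cm off in y.
- **Dish:** I pushed it along the bench in two legs, first past the bottle, then home with the gripper tilted back 40°. After backing off, circle fits put the dish centre at (0.648, 0.200) and the spot centre at (0.647, 0.198), about 2 mm apart against the 8 mm limit. The scene camera's network estimate agrees with the fits. The top camera's was about 9 mm off, but the lens head partly hides the dish there.
- **Robot:** The gripper ended about 20 cm short of the spot, touching nothing. The wrist force readings I saw during the push stayed under about 4 N.
- **Not checked:** I reached the 12-picture limit, so the last dish pictures were checked only by numbers. I did not re-measure the bystanders, but they showed no contact in the pictures I viewed.

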